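# Load the label-tape dispenser and set its hub screw

## Robot

A 6-joint arm with a two-finger parallel gripper is mounted at the origin on a cart in front of the work surface, level with it; the furniture and walls round the work are solid. World frame = base frame: x ahead of the robot, y to its left, z up, the work surface at z = 0. Lengths are in m, angles in rad, forces in N, time in s.
With the tool pointing down it reaches from about 0.4 to 0.925 m from the base axis. Payload 12.5 kg.
Tool frame: the origin (TCP) lies where the fingers leave the gripper's body, on its centre line; the fingertips stand 78 mm ahead of it and the grasp point (between the pads) lies 59 mm ahead of it (ctrl.grip_point_offset is the distance from the TCP to the grasp point, in m); z points along the fingers, y is the line along which they close (so a half turn about z gives the same grasp; the last joint's range is limited). The gripper opens to 95 mm and grips with 3 to 60 N. Pads are 20 mm wide; open, the fingers measure 119 mm over their backs; the gripper's body (75 mm by 180 mm) begins 59 mm behind the grasp point.
Start: joints at [1.126, 0.491, 1.559, -0, 1.092, -0.106], TCP at [0.208, 0.589, 0.292] pointing down, gripper open.
Joint ranges: [-3.1, 3.1], [-0.84, 2.19], [0.05, 2.79], [-1.13, 4.28], [0.06, 2.93], [-2.69, 2.69]. Speed limits (rad/s): [2.22, 2.22, 2.79, 3.14, 3.14, 3.14].

## Interface

Orientations are given as a 3x3 rotation matrix whose columns are the frame's x, y, z axes.
In Python, from bench import status, vision, job, ctrl gives the robot as it stands. The module is installed in compiled form; this text tells all that it offers.
- The arm moves only by the shell command python3 -m handwheel 'ROWS' [FORCE]. ROWS is JSON, a list of rows, each a list of 5 numbers: the closure, from 0 (fully open) to 1 (shut), then the shift along the tool's x, y, z in mm, then the turn about the tool's z in rad. In form: [[hand, tx, ty, tz, turn], ...]. A call has 1 to 10 rows; each row shifts and turns the commanded pose from where the row before left it, along the tool's axes as they then stand; what a row does not reach is not made up. A row lasts 1/8 s, in which the tool goes at most 62.5 mm and 10.7 degrees, less where a joint would pass 70% of its speed; a pose out of reach is approached as far as the arm can. A call with a gripper value outside its range is refused whole. The fingers move at their own pace and stop on an object; FORCE is the grip in N (left out, the last holds). Time passes only in rows, so rows that do not move let the fingers close. It gives the time, the measured TCP pose, the force, the opening and the grip force at its end, in the units of the state.
- status.read_state(): the state, without advancing time (a new reading comes with each control period).
- vision.camera(name): name is "scene" or "top" or "wrist"; returns a dict with "image" (384x512x3 uint8, blue, green, red), "depth" (384x512 float32, m along the optical axis (not along the pixel's ray), 0 where there is no reading), "fx", "fy", "cx", "cy" (pixels), "k1" (the pictures are not rectified: a ray, as slopes to the right and down, at radius r is drawn at 1 + k1 r^2 times it, then the intrinsics apply), "rvec" (rotation vector, rad) and "tvec" (3), from world to camera coordinates, as OpenCV has them. Camera axes: x right, y down, z forward; pixel columns grow to the right and rows downward; lengths in m; the calibration is good to about 2 mm. A picture is of the moment at which its call begins.
- job.job_done(): hands the job in; it is judged then, once.
The state is a dict: "t": time; "joints": joint angles; "dq": joint speeds; "effort": joint torques, N m; "ee_pos": TCP position; "eef_rot": TCP orientation; "wrist_force": force on the tool from outside, world axes, zero at the start; "ft_torque": the same for the moment, N m; "opening": opening from 0.0 (shut) to 1.0 (fully open); "finger_force": force on a finger pad.
Only numpy, scipy, OpenCV 4.12 (cv2) and the standard library are available. Lean on these libraries where they do the work, as an engineer would, in place of code of your own. Each camera call takes 0.05 s, during which the arm holds its last target. There are 200 camera calls.

## Task

Load the bench tape dispenser: put the small roll of labelling tape over the dispenser's upright hub so that it sits flat on the flange, and let go of it. Then turn the round thumbscrew on top of the hub clockwise (seen from above) until it seats and will go no further, and back it off a quarter turn, so that the jaws grip the core and then let the roll just run free. Finish holding the thumbscrew at that setting, still gripped in the fingers and not turning, so that a colleague can lock it, and leave the other things on the bench where they are.

Things in the scene. Friction and masses are not known exactly. Their poses are not given: they have to be found in the camera images.
- tape_roll: Small roll of pale labelling tape on a card core, lying flat on the bench: outside diameter 58 mm, bore 36 mm (the hole runs along its z axis, vertical), 25 mm high, about 60 g. Origin at the centre of its underside. It is rigid and can be gripped across its outside from above. Either way up will do.
- dispenser: The tape dispenser, fast on the bench: a grey base plate 168 x 86 mm, its top 13 mm above the bench, with an upright hub. Origin on the bench under the hub's axis; x runs from the front end towards the hub, z up. At the front: a steel guide pin (54 mm high, at x -72, y +26 mm) and a tear-off blade on a post (53 mm high, at x -95 mm).
- hub_seat (a point): Point on the hub's vertical axis at the top of the flange (52 mm in diameter, 30 mm above the bench) on which the roll's underside sits. Above it stands the hub: a core 29 mm in diameter, 25 mm high with tapered top, with three vertical steel jaws round it, then a thin lock ring and the thumbscrew, all of which pass through the roll's bore.
- knob_grip (a point): Point on the hub's axis 77 mm above the bench, where to grip the thumbscrew: a dark steel round knurled knob 24 mm in diameter, underside 61 mm and top 86 mm above the bench (a mounted roll's top is at 55 mm). A raised bright rib on top shows its angle. It turns about the vertical, without rising or sinking, and stays where it is left.
- thumbscrew (a joint): Rad that the thumbscrew is backed off: 0 = seated (hard stop); grows anticlockwise seen from above, to 3.7; starts at 1.9 to 3.2. Turning takes 0.05 N m; at the seat it stops dead and slips in the fingers if they turn on. It moves the jaws: seated they press on the 36 mm bore and no roll goes on; from 1.6 rad they stand inside a 34 mm circle.
- big_tape: Roll of masking tape, 94 mm across and 22 mm high, too wide for the hub: leave it alone. Origin at the centre of its underside.
- timer: White lab timer, 66 x 66 x 20 mm, bystander. Origin at the centre of its underside.
- steel_tweezers: Steel tweezers, 125 x 14 x 9 mm, lying on the bench, bystander. Origin at the centre of the underside.
- stopper: Red-brown rubber stopper, 30 mm wide and 26 mm high, bystander. Origin at the centre of its underside.
- stopper2: A second rubber stopper of the same kind, bystander. Origin at the centre of its underside.
Not all that is in view belongs to the job. Leave any orange or pink look-alike of the tape_roll alone.

How it is judged:
By the outcome, as a careful person would: the job done as asked, in the order asked, and still so for the second after the job is handed in, while the arm keeps its last pose, push and grip.
It also fails if it takes over 72 s, if anything falls off the work surface, if the arm or the gripper's body presses on something with over 40 N, if the wrist force passes 120 N, or if a joint passes its speed limit or range.

## Working session

There is one attempt and no reset: what is moved stays moved. The work goes in short steps, Python scripts to look and compute and a shell command to move; the robot and the scene stay as the last step left them, time stands still between calls to the robot, and variables do not carry over. Pictures are saved under pics/ and viewed, at most 10 in all, crops included, and the job is handed in when it is done.

```bash
mkdir -p pics
cat > h.py <<'E'
import cv2,numpy as np
from bench import status,vision,job,ctrl
def cam(n):
    c=vision.camera(n);c['R']=cv2.Rodrigues(np.array(c['rvec'],float))[0];c['t']=np.array(c['tvec'],float).ravel();c['C']=-c['R'].T@c['t'];return c
def ray(c,u,v):
    x=(u-c['cx'])/c['fx'];y=(v-c['cy'])/c['fy'];a,b=x,y
    for _ in range(20):
        k=1+c['k1']*(a*a+b*b);a,b=x/k,y/k
    return c['R'].T@np.array([a,b,1.])
def onz(c,u,v,z):
    d=ray(c,u,v);return c['C']+d*(z-c['C'][2])/d[2]
def dep(c,u,v):
    return c['C']+ray(c,u,v)*float(c['depth'][int(v),int(u)])
def tri(c1,p1,c2,p2):
    d1=ray(c1,*p1);d2=ray(c2,*p2);A=np.stack([d1,-d2],1)
    s=np.linalg.lstsq(A,c2['C']-c1['C'],rcond=None)[0]
    a=c1['C']+s[0]*d1;b=c2['C']+s[1]*d2;return (a+b)/2,np.linalg.norm(a-b)
def proj(c,P):
    q=c['R']@np.asarray(P,float)+c['t'];a,b=q[:2]/q[2];k=1+c['k1']*(a*a+b*b);return c['fx']*a*k+c['cx'],c['fy']*b*k+c['cy']
def tool(P):
    "world point minus grasp point, in tool axes mm"
    s=status.read_state();R=np.array(s['eef_rot']);g=np.array(s['ee_pos'])+R[:,2]*ctrl.grip_point_offset
    return (R.T@(np.asarray(P)-g))*1000
E
python3 - <<'E'
from h import *
s=status.read_state();print(s)
ims=[]
for n in('top','scene'):
    c=cam(n);cv2.imwrite(f'pics/{n}0.png',c['image']);print(n,c['C'],c['k1'],c['fx'])
E
```

```text
{'t': 0.0, 'joints': array([ 1.12637491e+00,  4.91571756e-01,  1.55946497e+00, -1.54870019e-05,
        1.09168881e+00, -1.05608631e-01]), 'dq': array([-5.11043909e-05, -1.14198401e-04,  6.81180207e-04,  1.32033473e-03,
        1.09574669e-03,  1.35360193e-03]), 'effort': array([-3.47251525e-04, -6.12629128e+01, -2.58192337e+01,  6.91622542e-02,
        4.82313358e-02, -9.54843654e-05]), 'ee_pos': array([0.20764617, 0.58932704, 0.29164878]), 'eef_rot': array([[-9.43152271e-01,  3.32360599e-01, -4.74659657e-04],
       [ 3.32360921e-01,  9.43151716e-01, -1.02874549e-03],
       [ 1.05761603e-04, -1.12802197e-03, -9.99999358e-01]]), 'wrist_force': array([-0.32645706,  0.4512155 ,  0.26791727]), 'ft_torque': array([-0.03462999, -0.02537135,  0.00328378]), 'finger_force': 0.0, 'opening': 1.0010558693493081}
top [ 0.48063118 -0.04899148  1.49920649] -0.1535766703658276 458.91184416934175
scene [-0.18682641 -0.66661953  0.83247386] -0.08088767945748702 477.1249800062084
```

View pics/top0.png

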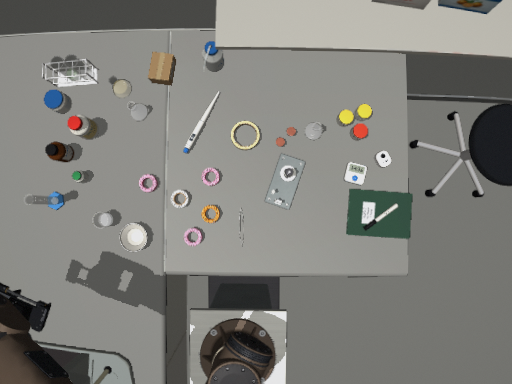

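View pics/scene0.png

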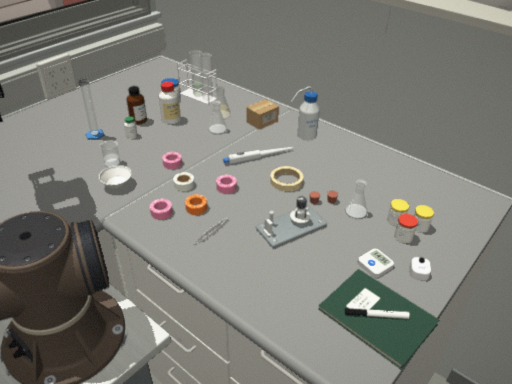

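Top view: pale roll at about (180,199), dispenser hub at (288,173), its front end at (280,200). Scene view: roll at (184,182), hub knob at (301,203). Pink and orange rings are decoys.

Run:
```python
from h import *
t=cam('top');s=cam('scene')
def top_ell(c,ctr,r):
    u0,v0=ctr;im=c['image'][v0-r:v0+r,u0-r:u0+r];hsv=cv2.cvtColor(im,cv2.COLOR_BGR2HSV)
    m=((hsv[...,2]>150)&(hsv[...,1]<90)).astype(np.uint8)
    cs,_=cv2.findContours(m,cv2.RETR_EXTERNAL,cv2.CHAIN_APPROX_NONE);k=max(cs,key=cv2.contourArea)
    x,y,w,h=cv2.boundingRect(k);return (u0-r+x+w/2-.5,v0-r+y+h/2-.5),(w,h),cv2.contourArea(k)
a=top_ell(t,(180,199),16);b=top_ell(s,(184,182),16);print(a,b)
print('roll tri',tri(t,a[0],s,b[0]),'z.025',onz(t,*a[0],.025),'width mm',np.linalg.norm(onz(t,a[0][0]+a[1][0]/2,a[0][1],.025)-onz(t,a[0][0]-a[1][0]/2,a[0][1],.025)))
print('knob tri',tri(t,(288,173),s,(301,201)),onz(t,288,173,.086))
print('depth knob',dep(t,288,173),'roll edge',[dep(t,a[0][0]+d,a[0][1]) for d in(-7,7)])
big=lambda im,u,v,r:cv2.resize(im[v-r:v+r,u-r:u+r],(400,400),interpolation=cv2.INTER_CUBIC)
cv2.imwrite('pics/z1.png',np.hstack([big(t['image'],285,180,32),big(s['image'],292,215,40)]))
```

```text
((179.5, 198.5), (32, 32), 932.5) ((183.5, 181.5), (32, 32), 862.5)
roll tri (array([0.51201499, 0.19362187, 0.01243569]), np.float64(0.0024621551266938773)) z.025 [0.51086777 0.19242396 0.025     ] width mm 0.1042100846235792
knob tri (array([ 0.59458313, -0.15470507,  0.07921396]), np.float64(0.005166291099342873)) [ 0.59244376 -0.15216511  0.086     ]
depth knob [ 0.5924191  -0.15214236  0.08631168] roll edge [array([0.51065862, 0.21602602, 0.02062605]), array([0.51119568, 0.16990069, 0.02338824])]
```

View pics/z1.png

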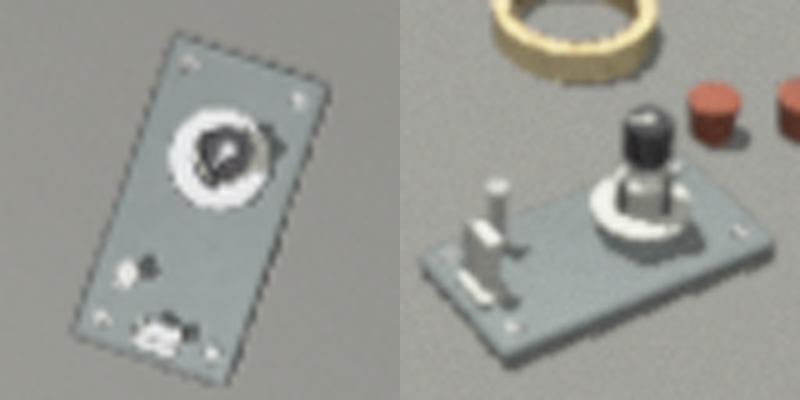

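Left crop: knob at about (289,173) in the top image, dispenser x axis about -18°, pin to the lower left. The roll mask swallowed its window, so I'll go above the roll and measure with the wrist camera.

Run:
```python
from h import *
print(tool([.511,.193,.15]))
```

```text
[-417.83104601 -272.9665573    83.2540535 ]
```

```bash
python3 -m handwheel '[[0,-46,-30,0,0],[0,-46,-30,0,0],[0,-46,-30,0,0],[0,-46,-30,0,0],[0,-46,-30,0,0],[0,-46,-30,0,0],[0,-46,-30,0,0],[0,-46,-30,0,0],[0,-50,-33,30,0],[0,0,0,0,0]]' 30
python3 - <<'E'
from h import *
c=cam('wrist');cv2.imwrite('pics/w1.png',c['image']);print(c['C'],proj(c,[.511,.193,.025]),tool([.511,.193,.15]))
E
```

```text
t: 1.45
ee_pos: [0.51, 0.1935, 0.2624]
eef_rot: [[-0.942, 0.336, -0.003], [0.336, 0.942, -0.001], [0.002, -0.002, -1.0]]
wrist_force: [-1.2, 0.3, -0.1]
opening: 1.0
finger_force: 0.0
[0.44416265 0.21664018 0.35552406] (np.float64(254.19368484185853), np.float64(180.14343383459487)) [-2.47042389 -1.13669377 54.54788904]
```

View pics/w1.png

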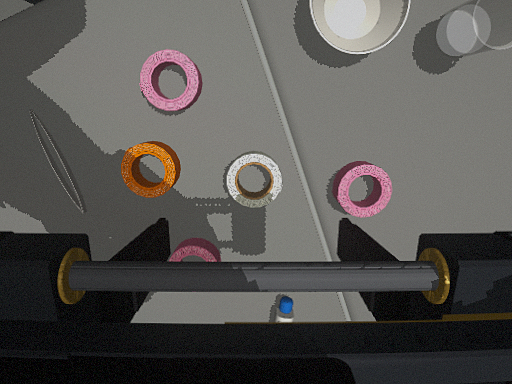

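Wrist view: the pale roll at (254,180) lies as predicted, with orange (150,170) and pink (364,189) rings ~105 mm to either side, clear of the open fingers (60 mm). I'll measure its height from two views.

```bash
cat >> h.py <<'E'
def roll(c,P,r=36):
    u,v=map(int,proj(c,P));u0,v0=max(u-r,0),max(v-r,0);h=cv2.cvtColor(c['image'][v0:v+r,u0:u+r],cv2.COLOR_BGR2HSV)
    m=cv2.morphologyEx((h[...,2]>185).astype(np.uint8),cv2.MORPH_CLOSE,np.ones((3,3)))
    cs,_=cv2.findContours(m,cv2.RETR_CCOMP,cv2.CHAIN_APPROX_NONE);k=max(cs,key=cv2.contourArea)
    e=cv2.fitEllipse(cv2.convexHull(k));return (e[0][0]+u0,e[0][1]+v0),e[1]
E
python3 - <<'E'
from h import *
P=[.511,.193,.025];w=cam('wrist');t=cam('top');s=cam('scene')
a=roll(w,P,40);b=roll(t,P,14);d=roll(s,P,16);print(a,b,d)
print(tri(w,a[0],t,b[0]),tri(w,a[0],s,d[0]))
Q=onz(w,*a[0],.025);print(Q,'dia',a[1][0]/w['fx']*(w['C'][2]-.025),tool(Q))
u,v=map(int,a[0]);print('depth',[dep(w,u+i,v)[2] for i in(-24,24)])
E
```

```text
Traceback (most recent call last):
  File "h.py", line 27, in roll
    cs,_=cv2.findContours(m,cv2.RETR_CCOMP,cv2.CHAIN_APPROX_NONE);k=max(cs,key=cv2.contourArea)
                                                                    ~~~^^^^^^^^^^^^^^^^^^^^^^^^
ValueError: max() iterable argument is empty
```

The arm now hides the roll from the top camera; I'll use the saved first pictures for it.

Run:
```python
from h import *
P=[.511,.193,.025];w=cam('wrist');t=cam('top');s=cam('scene')
t['image']=cv2.imread('pics/top0.png');s['image']=cv2.imread('pics/scene0.png')
print(np.sort(cv2.cvtColor(w['image'][140:220,214:294],cv2.COLOR_BGR2HSV)[...,2].ravel())[::640])
a=roll(w,P,40);b=roll(t,P,14);d=roll(s,P,16);print(a,b,d)
print(tri(w,a[0],t,b[0]),tri(w,a[0],s,d[0]))
Q=onz(w,*a[0],.025);print(Q,'dia',a[1][0]/w['fx']*(w['C'][2]-.025),tool(Q))
u,v=map(int,a[0]);print('depth',[dep(w,u+i,v)[2] for i in(-24,24)])
```

```text
[ 48  80 104 127 129 130 131 133 138 187]
((250.9933204650879, 180.9542007446289), (50.49402618408203, 54.77777862548828)) ((178.85877323150635, 198.45470523834229), (17.1118221282959, 17.781391143798828)) ((183.1496696472168, 177.99531650543213), (12.82795524597168, 20.97085189819336))
(array([0.51042319, 0.19379642, 0.026888  ]), np.float64(0.001318265483353517)) (array([0.51129504, 0.19266829, 0.02519975]), np.float64(0.0023941725566744517))
[0.51027123 0.19325825 0.025     ] dia 0.05184000727421151 [ -2.98451595  -3.27718642 181.00165299]
depth [np.float64(0.024238013061345487), np.float64(0.025985745755526257)]
```

Height 25 mm and position (0.511,0.193) agree. Descend and grip.

```bash
python3 -m handwheel '[[0,-2.3,-1.5,55,0],[0,0,0,55,0],[0,0,0,45,0],[0,0,0,0,0],[0,0,0,0,0]]'
python3 - <<'E'
from h import *
c=cam('wrist');cv2.imwrite('pics/w2.png',c['image']);print(proj(c,[.511,.193,.025]),tool([.511,.193,.022]))
E
```

```text
t: 2.42
ee_pos: [0.511, 0.1947, 0.1109]
eef_rot: [[-0.943, 0.332, 0.002], [0.332, 0.943, 0.001], [-0.001, 0.001, -1.0]]
wrist_force: [0.1, 0.3, 0.6]
opening: 1.002
finger_force: 0.0
(np.float64(251.46756483810293), np.float64(232.82624771938166)) [-0.20962261 -1.7255098  30.43525558]
```

View pics/w2.png

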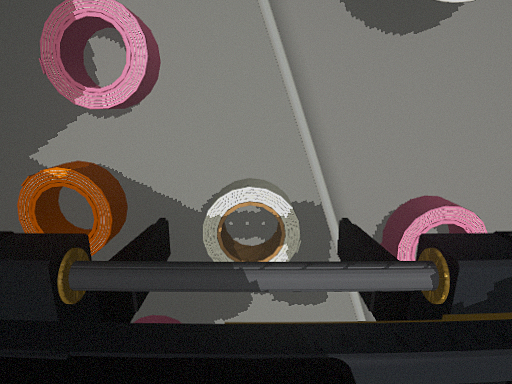

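Wrist view: roll's top ring spans u 203–300, top edge v 187, so centre ≈ (251.5,235), within ~1 mm of the estimate.

```bash
python3 -m handwheel '[[0,-1.2,-1.7,30,0],[0,0,0,0,0],[0.5,0,0,0,0],[0.5,0,0,0,0],[0.5,0,0,0,0],[0.5,0,0,0,0],[0.5,0,0,0,0]]' 25
```

```text
t: 3.35
ee_pos: [0.5111, 0.1922, 0.0795]
eef_rot: [[-0.943, 0.332, 0.0], [0.332, 0.943, 0.0], [-0.0, 0.0, -1.0]]
wrist_force: [0.3, -0.1, 4.0]
opening: 0.607
finger_force: 25.0
```

```bash
python3 -m handwheel '[[0.5,0,0,-15,0],[0.5,0,0,-60,0],[0.5,0,0,-60,0],[0.5,0,0,-50,0],[0.5,0,0,0,0]]'
python3 - <<'E'
from h import *
R=np.array(status.read_state()['eef_rot']);H=np.array([.593,-.152,.2])-.06*R[:,0]
print(tool(H),status.read_state()['opening'])
c=cam('wrist');cv2.imwrite('pics/w3.png',c['image']);s=status.read_state();g=np.array(s['ee_pos'])+R[:,2]*ctrl.grip_point_offset
print(g,'roll top ctr',proj(c,g+[0,0,.003]),'front edge',proj(c,g+[0,0,.003]+.029*R[:,0]))
E
```

```text
t: 3.98
ee_pos: [0.5116, 0.1923, 0.2687]
eef_rot: [[-0.943, 0.332, 0.007], [0.332, 0.943, 0.002], [-0.006, 0.004, -1.0]]
wrist_force: [-0.0, -1.1, -0.6]
opening: 0.609
finger_force: 25.0
[-250.74119878 -297.99335077    9.84215727] 0.6085169328171177
[0.51138849 0.19224115 0.20747387] roll top ctr (np.float64(253.67196261930215), np.float64(251.07792224963094)) front edge (np.float64(253.66488209920018), np.float64(195.72407451254782))
```

View pics/w3.png

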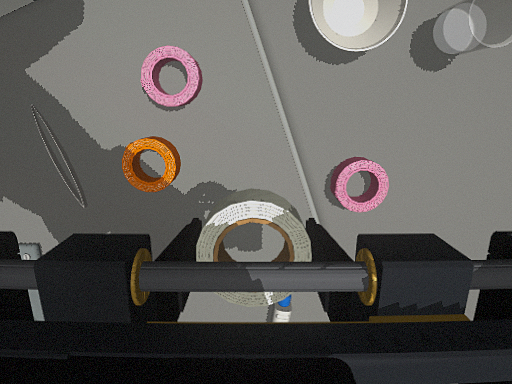

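Held roll: top ring from about v 200 to 306 and u 196 to 311, centre ≈ (253.5,252), nearly centred between the pads. Now towards the hub, taking a profile for the roll's exact offset.

```bash
python3 -m handwheel '[[0.5,-36,-42,0,0],[0.5,-36,-42,0,0],[0.5,-36,-42,0,0],[0.5,-36,-42,0,0],[0.5,-36,-42,0,0],[0.5,-36,-43,0,0],[0.5,-35,-45,8,0],[0.5,0,0,0,0],[0.5,0,0,0,0]]'
python3 - <<'E'
from h import *
im=cv2.imread('pics/w3.png');print(im[182:262:2,253].tolist())
print('row235',im[235,190:230:2].mean(1).round().tolist(),im[235,276:318:2].mean(1).round().tolist())
c=cam('wrist');cv2.imwrite('pics/w4.png',c['image']);print(proj(c,[.593,-.152,.086]),proj(c,[.593,-.152,.03]),c['C'])
E
```

```text
t: 5.15
ee_pos: [0.6481, -0.172, 0.2548]
eef_rot: [[-0.943, 0.333, -0.003], [0.333, 0.943, 0.001], [0.003, 0.0, -1.0]]
wrist_force: [-0.7, 0.5, -0.6]
opening: 0.608
finger_force: 25.0
[[134, 139, 138], [133, 140, 143], [134, 143, 143], [121, 123, 125], [92, 102, 104], [97, 107, 106], [99, 109, 111], [94, 104, 105], [98, 110, 108], [123, 132, 124], [226, 224, 223], [210, 215, 212], [221, 222, 221], [225, 224, 222], [207, 220, 222], [217, 221, 221], [211, 220, 221], [235, 230, 229], [43, 87, 120], [79, 132, 170], [84, 111, 137], [81, 85, 84], [82, 92, 89], [82, 88, 90], [87, 90, 89], [86, 89, 90], [83, 87, 88], [84, 88, 88], [83, 85, 85], [82, 90, 88], [82, 85, 85], [82, 86, 85], [86, 85, 86], [80, 83, 84], [76, 80, 82], [136, 142, 142], [127, 136, 135], [134, 139, 138], [132, 138, 137], [134, 142, 142]]
row235 [24.0, 32.0, 32.0, 29.0, 24.0, 155.0, 141.0, 151.0, 137.0, 147.0, 143.0, 138.0, 134.0, 141.0, 136.0, 60.0, 75.0, 81.0, 84.0, 85.0] [135.0, 140.0, 141.0, 82.0, 85.0, 81.0, 99.0, 147.0, 106.0, 149.0, 149.0, 142.0, 114.0, 148.0, 131.0, 152.0, 60.0, 31.0, 32.0, 40.0, 31.0]
(np.float64(254.62726814351151), np.float64(124.77982675967024)) (np.float64(254.3981058880551), np.float64(122.27554791972022)) [ 0.58219237 -0.14928627  0.34798928]
```

View pics/w4.png

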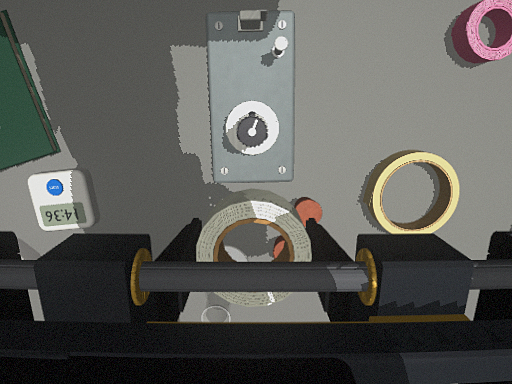

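Wrist view: hub flange centred near (252,128), knob (252,131) with rib pointing at about (255,118); guide pin at (280,46); held roll at (254,252). Measure flange, knob and roll rim by casting contours.

```bash
cat >> h.py <<'E'
def circ(P):
    P=np.asarray(P);A=np.c_[2*P[:,:2],np.ones(len(P))];x=np.linalg.lstsq(A,(P[:,:2]**2).sum(1),rcond=None)[0]
    return x[:2],np.sqrt(x[2]+x[:2]@x[:2])
def radial(g,ctr,r0,r1,angs,rising):
    "strongest edge along spokes; rising=+1 dark->bright outward"
    out=[]
    for a in np.radians(angs):
        r=np.arange(r0,r1,.5);x=(ctr[0]+r*np.cos(a)).astype(np.float32);y=(ctr[1]+r*np.sin(a)).astype(np.float32)
        p=cv2.remap(g,x[None],y[None],cv2.INTER_LINEAR)[0].astype(float);d=rising*(p[4:]-p[:-4]);i=d.argmax()
        if d[i]>20: out.append((x[i+2],y[i+2]))
    return out
def fit(c,pts,z):
    P=np.array([onz(c,*p,z) for p in pts])
    for _ in range(4):
        o,r=circ(P);e=abs(np.hypot(*(P[:,:2]-o).T)-r);P=P[e<=max(np.percentile(e,85),3e-4)]
    return o,r,e.max(),len(P)
E
python3 - <<'E'
from h import *
c=cam('wrist');g=cv2.GaussianBlur(cv2.cvtColor(c['image'],cv2.COLOR_BGR2GRAY),(3,3),0)
s=status.read_state();R=np.array(s['eef_rot']);gp=np.array(s['ee_pos'])+R[:,2]*ctrl.grip_point_offset;print('grasp',gp,'fx',c['fx'],'axis',c['R'][2])
A=np.arange(0,360,6)
fl=radial(g,(252,128),20,36,A,-1);print('flange',fit(c,fl,.03))
kn=radial(g,(252,131),8,20,A,1);print('knob',fit(c,kn,.086))
F=np.arange(200,341,5)
i=radial(g,(254,250),26,42,F,1);o=radial(g,(254,250),46,66,F,-1)
for v in(195,205,210,214): print(v,dep(c,253,v)[2],g[v,253])
zt=float(np.median([dep(c,u,v)[2] for u in range(240,268,3) for v in(206,210,213)]));print('roll top z',zt)
for n,p in(('in',i),('out',o)):
    f=fit(c,p,zt);print(n,f,'tool off',(R.T@np.r_[f[0]-gp[:2],0])*1000)
print('hub depth flange',[dep(c,u,128)[2] for u in(228,275)],'knob',dep(c,250,135)[2])
E
```

```text
grasp [ 0.64833288 -0.17109819  0.19706813] fx 323.98825889378423 axis [ 0.23239319 -0.08203341 -0.96915629]
flange (array([ 0.59708657, -0.15598149]), np.float64(0.025443753643989656), np.float64(0.0002774450356547893), 49)
knob (array([ 0.59687763, -0.15582483]), np.float64(0.012511005002811418), np.float64(0.000402113797210113), 33)
195 0.19195113125271335 116
205 0.2017377384401345 231
210 0.2013251159302205 210
214 0.20167116361326495 166
roll top z 0.20118343768945482
in (array([ 0.64832941, -0.17203648]), np.float64(0.02032801816090079), np.float64(0.0002575309420135251), 29) tool off [-3.07592104e-01 -8.86451111e-01 -5.76734120e-04]
out (array([ 0.64852423, -0.17200716]), np.float64(0.028823814868468356), np.float64(0.0002524085769297635), 22) tool off [-4.81694637e-01 -7.94238964e-01 -7.52830257e-04]
hub depth flange [np.float64(0.029330859211746163), np.float64(0.03169791978517478)] knob 0.08790735449290815
```

Flange (z 0.03) and knob (z 0.086) agree at (0.597,-0.156), with radii and depth matching the description. Move the roll over it and look again.

```bash
python3 -m handwheel '[[0.5,27,-1,20,0],[0.5,27,-1,40,0],[0.5,0,0,0,0],[0.5,0,0,0,0],[0.5,0,0,0,0]]'
cat > m.py <<'E'
from h import *
c=cam('wrist');g=cv2.GaussianBlur(cv2.cvtColor(c['image'],cv2.COLOR_BGR2GRAY),(3,3),0)
s=status.read_state();R=np.array(s['eef_rot']);gp=np.array(s['ee_pos'])+R[:,2]*ctrl.grip_point_offset;print('grasp',gp)
F=np.arange(200,341,5);zt=gp[2]+.004
o=radial(g,(254,250),46,66,F,-1);f=fit(c,o,zt);print('roll',f,'top z',float(np.median([dep(c,u,v)[2] for u in range(240,268,3) for v in(206,210,213)])))
u,v=proj(c,[.597,-.156,.086]);print('knob px',u,v,'flange px',proj(c,[.597,-.156,.03]))
print('delta tool',R.T@np.r_[np.array([.597,-.156])-f[0],0]*1000)
cv2.imwrite('pics/w5.png',cv2.resize(c['image'][140:320,160:360],(800,720))[:600])
E
python3 m.py
```

```text
t: 5.88
ee_pos: [0.5981, -0.1562, 0.1974]
eef_rot: [[-0.943, 0.332, 0.002], [0.332, 0.943, -0.001], [-0.002, 0.0, -1.0]]
wrist_force: [0.5, 0.0, -1.3]
opening: 0.606
finger_force: 25.0
grasp [ 0.59802344 -0.15632563  0.13842278]
roll (array([ 0.5987168 , -0.15700946]), np.float64(0.02885042347608486), np.float64(0.0002765002710363347), 22) top z 0.1429947157638949
knob px 254.0023811133509 216.01784400616287 flange px (np.float64(253.88437890149012), np.float64(194.35532791955126))
delta tool [ 1.9545369   0.38235969 -0.00388129]
```

View pics/w5.png

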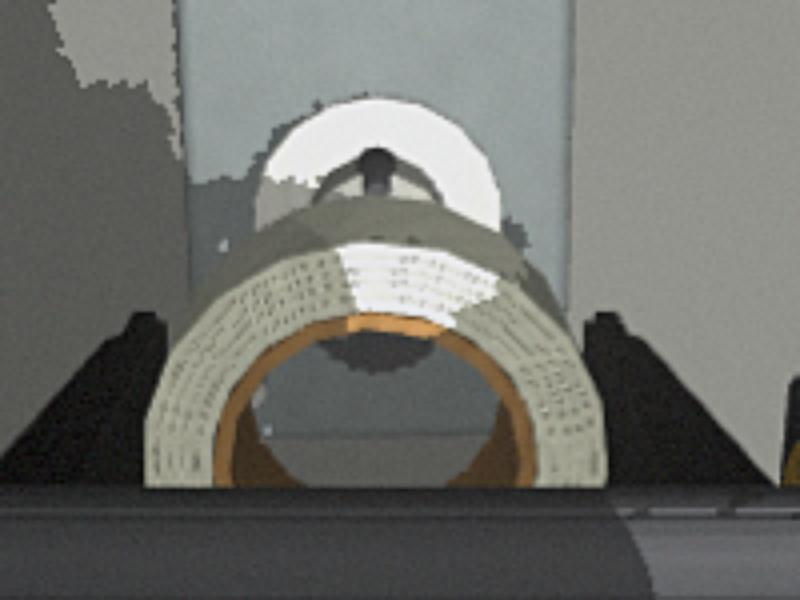

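The roll hangs above the hub; flange front arc (centre u ≈ 254, front edge v ≈ 164) is visible and left/right aligned. Fit the flange arc from this view too.

```bash
cat >> m.py <<'E'
fl=radial(g,(254,192),22,36,np.arange(222,319,3),-1);q=np.array([onz(c,*p,.03)[:2] for p in fl])
from scipy.optimize import least_squares
r=least_squares(lambda x:np.hypot(*(q-x).T)-.026,[.597,-.156],loss='soft_l1',f_scale=3e-4);print('flange R fixed',r.x,np.abs(r.fun).mean(),fit(c,fl,.03))
print('delta2 tool',R.T@np.r_[r.x-f[0],0]*1000)
E
python3 m.py
```

```text
grasp [ 0.59777389 -0.15637825  0.13820278]
roll (array([ 0.5985435, -0.1570698]), np.float64(0.028859060870176576), np.float64(0.0002766058221291001), 22) top z 0.1428632316217781
knob px 254.1743273900445 216.37302381319267 flange px (np.float64(254.02125571798894), np.float64(194.65198859777803))
delta tool [ 1.81120803  0.4963788  -0.00273025]
flange R fixed [ 0.59779233 -0.15640039] 0.00017450775775453323 (array([ 0.59784632, -0.15641365]), np.float64(0.026047963536132136), np.float64(0.0002550599307127796), 27)
delta2 tool [ 0.93087222  0.38190056 -0.00139663]
```

```bash
python3 -m handwheel '[[0.5,1,0.3,25,0],[0.5,0,0,30,0],[0.5,0,0,0,0],[0.5,0,0,0,0],[0.5,0,0,0,0]]' ; sed -i 's/^cv2.imwrite.*//' m.py; python3 m.py
```

```text
t: 6.6
ee_pos: [0.5968, -0.1559, 0.1426]
eef_rot: [[-0.943, 0.332, 0.002], [0.332, 0.943, -0.001], [-0.002, 0.0, -1.0]]
wrist_force: [0.1, 0.2, -1.4]
opening: 0.608
finger_force: 25.0
grasp [ 0.59676257 -0.15586953  0.08361327]
roll (array([ 0.59724235, -0.1565582 ]), np.float64(0.028759729388516394), np.float64(0.00021831111141307202), 28) top z 0.08825921240011615
knob px 254.31631952934163 253.79866418791275 flange px (np.float64(254.09191278146372), np.float64(217.49436057618072))
delta tool [ 0.41411942  0.44589932 -0.00071784]Traceback (most recent call last):
  File "m.py", line 11, in <module>
    r=least_squares(lambda x:np.hypot(*(q-x).T)-.026,[.597,-.156],loss='soft_l1',f_scale=3e-4);print('flange R fixed',r.x,np.abs(r.fun).mean(),fit(c,fl,.03))
    return func(*args, **kwargs)
    vector_fun = VectorFunction(
        fun_wrapped,
    ...<6 lines>...
        workers=workers
    )
    self._update_fun()
    ~~~~~~~~~~~~~~~~^^
    self.f = self.fun_wrapped(xp_copy(self.x))
             ~~~~~~~~~~~~~~~~^^^^^^^^^^^^^^^^^
    return np.atleast_1d(self.fun(x))
                         ~~~~~~~~^^^
    return self.f(x, *self.args, **self.kwargs)
           ~~~~~~^^^^^^^^^^^^^^^^^^^^^^^^^^^^^^
  File "m.py", line 11, in <lambda>
    r=least_squares(lambda x:np.hypot(*(q-x).T)-.026,[.597,-.156],loss='soft_l1',f_scale=3e-4);print('flange R fixed',r.x,np.abs(r.fun).mean(),fit(c,fl,.03))
                                        ~^~
ValueError: operands could not be broadcast together with shapes (0,) (2,)
```

Knob top and the roll's top are now nearly coplanar, so their relative offset can be measured directly.

Run:
```python
from h import *
c=cam('wrist');g=cv2.GaussianBlur(cv2.cvtColor(c['image'],cv2.COLOR_BGR2GRAY),(3,3),0)
F=np.arange(200,341,5);o=fit(c,radial(g,(254,250),46,66,F,-1),.088);k=fit(c,radial(g,(254,253),16,30,np.arange(200,341,4),1),.086)
R=np.array(status.read_state()['eef_rot']);print(o,k,R.T@np.r_[k[0]-o[0],0]*1000)
cv2.imwrite('pics/w6.png',cv2.resize(c['image'][170:320,160:360],(800,600),interpolation=cv2.INTER_CUBIC))
```

```text
(array([ 0.5969027 , -0.15643503]), np.float64(0.028659096596849773), np.float64(0.00021755584945397366), 28) (array([ 0.591972  , -0.15428711]), np.float64(0.01182312422306594), np.float64(0.0002520794086568502), 14) [ 5.36428271  0.38695972 -0.00818276]
```

View pics/w6.png

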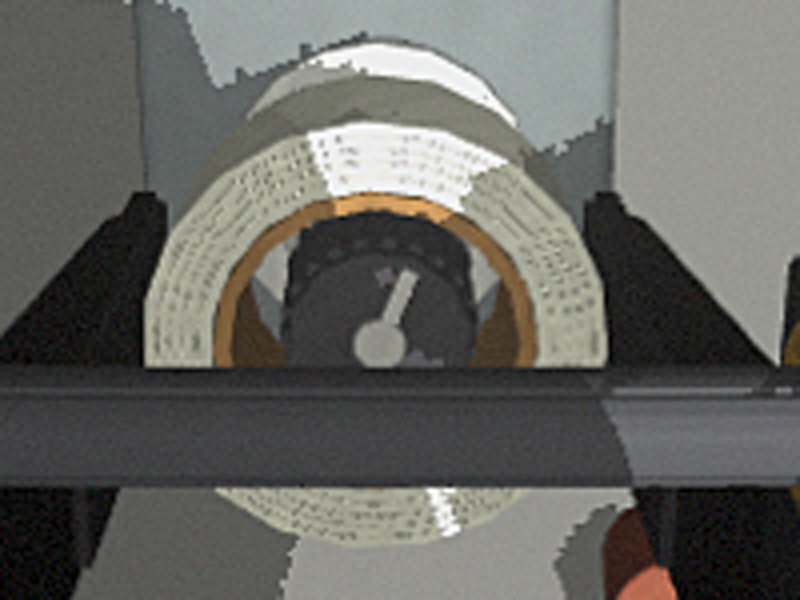

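Knob centre dot at crop (380,343), knob edges 286–475; roll edges 146–606 (mid 376): about 0.5 mm off sideways, well centred otherwise. Correct and lower, watching the force.

```bash
python3 -m handwheel '[[0.5,0,0.5,2,0],[0.5,0,0,4,0],[0.5,0,0,4,0],[0.5,0,0,4,0],[0.5,0,0,0,0]]'
```

```text
t: 7.32
ee_pos: [0.5963, -0.1552, 0.1267]
eef_rot: [[-0.943, 0.332, -0.001], [0.332, 0.943, 0.0], [0.001, 0.0, -1.0]]
wrist_force: [-0.3, 0.1, 0.4]
opening: 0.61
finger_force: 25.0
```

```bash
python3 -m handwheel '[[0.5,0,0,4,0],[0.5,0,0,4,0],[0.5,0,0,4,0],[0.5,0,0,2,0],[0.5,0,0,0,0]]'
```

```text
t: 7.95
ee_pos: [0.5964, -0.1552, 0.113]
eef_rot: [[-0.943, 0.332, -0.0], [0.332, 0.943, 0.0], [0.0, 0.0, -1.0]]
wrist_force: [0.1, 0.0, -0.8]
opening: 0.607
finger_force: 25.0
```

```bash
python3 -m handwheel '[[0.5,0,0,2,0],[0.5,0,0,1,0],[0.5,0,0,0,0]]'
```

```text
t: 8.32
ee_pos: [0.5964, -0.1552, 0.1102]
eef_rot: [[-0.943, 0.332, -0.0], [0.332, 0.943, 0.0], [0.0, 0.0, -1.0]]
wrist_force: [-0.2, 0.6, -1.4]
opening: 0.606
finger_force: 25.0
```

```bash
python3 -m handwheel '[[0.5,0,0,0.6,0],[0.5,0,0,0,0],[0.1,0,0,0,0],[0.1,0,0,0,0],[0.1,0,0,0,0],[0.1,0,0,0,0],[0.1,0,0,-50,0],[0.1,0,0,-50,0],[0.1,0,0,0,0],[0.1,0,0,0,0]]'
python3 - <<'E'
from h import *
c=cam('wrist');print(status.read_state()['joints'].round(3),proj(c,[.597,-.156,.086]),proj(c,[.597,-.156,.055]))
cv2.imwrite('pics/w7.png',cv2.resize(c['image'][130:280,160:360],(800,600),interpolation=cv2.INTER_CUBIC))
g=cv2.GaussianBlur(cv2.cvtColor(c['image'],cv2.COLOR_BGR2GRAY),(3,3),0)
u,v=proj(c,[.597,-.156,.055]);print('rolltop',fit(c,radial(g,(u,v),32,56,np.arange(200,341,5),-1),.055))
D=np.array([dep(c,uu,vv) for uu in range(200,310,2) for vv in range(150,240,2)]);rr=np.hypot(*(D[:,:2]-[.597,-.156]).T)
for lo,hi in((.0,.008),(.022,.027)):
    m=(rr>lo)&(rr<hi);print(lo,m.sum(),np.percentile(D[m,2],[10,50,90]))
m=(rr>.022)&(rr<.027);A=np.c_[D[m,:2]-[.597,-.156],np.ones(m.sum())];print('plane',np.linalg.lstsq(A,D[m,2],rcond=None)[0])
E
```

```text
t: 9.57
ee_pos: [0.5961, -0.1551, 0.2091]
eef_rot: [[-0.943, 0.332, -0.0], [0.332, 0.943, 0.0], [0.001, 0.0, -1.0]]
wrist_force: [-0.9, -0.6, -1.1]
opening: 0.896
finger_force: 0.0
[-0.362  0.569  1.668  0.     0.906 -1.594] (np.float64(253.33320127726248), np.float64(214.15974335350307)) (np.float64(253.34045862372776), np.float64(201.92527855158593))
rolltop (array([ 0.59615792, -0.15582902]), np.float64(0.02844802199513857), np.float64(0.00029600460645010096), 24)
0.0 99 [0.08591602 0.08673269 0.08774426]
0.022 282 [0.0545242  0.05530945 0.05615225]
plane [ 0.01866142 -0.00799354  0.0550812 ]
```

View pics/w7.png

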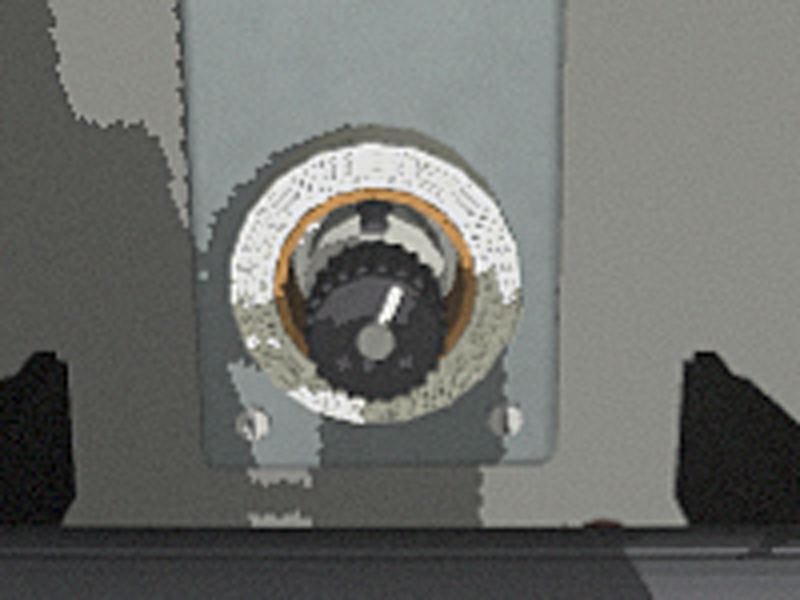

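Roll lies flat on the flange: top at 55 mm all round, knob in the middle at crop (376,330), rib pointing to upper right. Go down on the thumbscrew and grip.

```bash
python3 -m handwheel '[[0.1,-0.8,0,40,0],[0.1,0,0,32,0],[0.1,0,0,0,0],[0.9,0,0,0,0],[0.9,0,0,0,0],[0.9,0,0,0,0],[0.9,0,0,0,0],[0.9,0,0,0,0],[0.9,0,0,0,0],[0.9,0,0,0,0]]' 30
python3 - <<'E'
from h import *
s=status.read_state();print(s['ft_torque'],s['joints'].round(3),tool([.597,-.156,.077]))
E
```

```text
t: 10.88
ee_pos: [0.5972, -0.1554, 0.1376]
eef_rot: [[-0.943, 0.332, 0.0], [0.332, 0.943, 0.0], [-0.0, 0.0, -1.0]]
wrist_force: [0.2, 0.9, 0.6]
opening: 0.245
finger_force: 30.0
[ 0.0791652  -0.05314591 -0.01159552] [-0.362  0.663  1.717  0.     0.761 -1.594] [ 0.00465607 -0.63797472  1.82683014]
```

```bash
python3 -m handwheel '[[0.9,0,0,0,0.15],[0.9,0,0,0,0.18],[0.9,0,0,0,0.18],[0.9,0,0,0,0.18],[0.9,0,0,0,0.18],[0.9,0,0,0,0.18],[0.9,0,0,0,0.18],[0.9,0,0,0,0.18],[0.9,0,0,0,0.15],[0.9,0,0,0,0]]'
cat > st.py <<'E'
from h import *
s=status.read_state();print('torque',s['ft_torque'].round(4),'j6',s['joints'][5].round(4),'yaw',np.arctan2(s['eef_rot'][1][0],s['eef_rot'][0][0]).round(4))
E
python3 st.py
```

```text
t: 12.12
ee_pos: [0.5978, -0.1551, 0.1376]
eef_rot: [[0.324, 0.946, 0.002], [0.946, -0.324, 0.0], [0.001, 0.001, -1.0]]
wrist_force: [3.7, 3.1, -1.4]
opening: 0.244
finger_force: 30.0
torque [ 0.4712 -0.6709 -0.0559] j6 -0.0316 yaw 1.2405
```

```bash
for i in 1; do python3 -m handwheel '[[0.9,0,0,0,0.1],[0.9,0,0,0,0.1]]' | grep force; python3 st.py; python3 -m handwheel '[[0.9,0,0,0,0.1],[0.9,0,0,0,0.1]]' | grep force; python3 st.py; python3 -m handwheel '[[0.9,0,0,0,0.1],[0.9,0,0,0,0.1]]' | grep force; python3 st.py; done
```

```text
wrist_force: [4.8, 2.4, -2.9]
finger_force: 30.0
torque [ 0.3851 -0.7423  0.0398] j6 0.1694 yaw 1.0395
wrist_force: [5.0, 1.2, -2.4]
finger_force: 30.0
torque [ 0.3295 -0.691   0.0436] j6 0.3694 yaw 0.8396
wrist_force: [5.1, 2.4, -2.5]
finger_force: 30.0
torque [ 0.2339 -0.7933  0.1113] j6 0.5694 yaw 0.6395
```

```bash
python3 -m handwheel '[[0.9,0,0,0,0.08]]' | grep force; python3 st.py; python3 -m handwheel '[[0.9,0,0,0,0.08]]' | grep wrist; python3 st.py;python3 -m handwheel '[[0.9,0,0,0,0.08]]' | grep wrist; python3 st.py; python3 -m handwheel '[[0.9,0,0,0,0.08]]' | grep wrist; python3 st.py
```

```text
wrist_force: [5.5, 3.4, -1.8]
finger_force: 30.0
torque [ 0.2688 -0.7849  0.0696] j6 0.6491 yaw 0.5599
wrist_force: [5.7, 1.6, -2.6]
torque [ 0.1878 -0.7934  0.0613] j6 0.7288 yaw 0.4802
wrist_force: [4.9, 1.5, -2.6]
torque [ 0.1142 -0.789   0.065 ] j6 0.8087 yaw 0.4003
wrist_force: [5.0, 1.0, -2.9]
torque [ 0.1325 -0.8681  0.0304] j6 0.8888 yaw 0.3202
```

```bash
python3 -m handwheel '[[0.9,0,0,0,0.08],[0.9,0,0,0,0.08]]' >/dev/null; python3 st.py; python3 -m handwheel '[[0.9,0,0,0,0.08],[0.9,0,0,0,0.08]]' >/dev/null; python3 st.py;python3 -m handwheel '[[0.9,0,0,0,0.08],[0.9,0,0,0,0.08]]'>/dev/null; python3 st.py
```

```text
torque [-0.0314 -0.8181  0.0462] j6 1.0487 yaw 0.1602
torque [-0.1937  0.1383  0.2793] j6 1.2084 yaw 0.0009
torque [-0.0181 -0.0249  0.4015] j6 1.3683 yaw -0.1589
```

Torque jumped from 0.05 to 0.28–0.40 N m: seated at about 2.7 rad. Record the rib angle, then back off a quarter turn.

```bash
cat > rib.py <<'E'
from h import *
import sys
c=cam('wrist');s=status.read_state();R=np.array(s['eef_rot']);gp=np.array(s['ee_pos'])+R[:,2]*ctrl.grip_point_offset
u,v=proj(c,[gp[0],gp[1],.087]);g=cv2.cvtColor(c['image'],cv2.COLOR_BGR2GRAY).astype(float)
u0,v0=int(u)-26,int(v)-26;w=g[v0:v0+40,u0:u0+52]
cv2.imwrite(sys.argv[1],cv2.resize(w.astype(np.uint8),(520,400),interpolation=cv2.INTER_CUBIC))
m=(w>105).astype(np.uint8);n,l,st,ce=cv2.connectedComponentsWithStats(m);print('ctr',u-u0,v-v0)
for i in range(1,n):
    if st[i,4]<6:continue
    ys,xs=np.nonzero(l==i);P=np.array([onz(c,x+u0,y+v0,.087)[:2] for x,y in zip(xs,ys)]);q=P-P.mean(0);d=np.linalg.svd(q)[2][0]
    print(i,st[i],ce[i].round(1),'axis deg world',np.degrees(np.arctan2(d[1],d[0])).round(1)%180,'spread',np.linalg.svd(q)[1].round(4))
E
python3 rib.py pics/r1.png; python3 st.py
```

```text
ctr 26.2627331515979 26.947912154522783
1 [ 21   7  13  25 191] [28.  21.9] axis deg world 160.6 spread [0.0505 0.0193]
torque [-0.1439  0.4106  0.3897] j6 1.372 yaw -0.1627
```

View pics/r1.png

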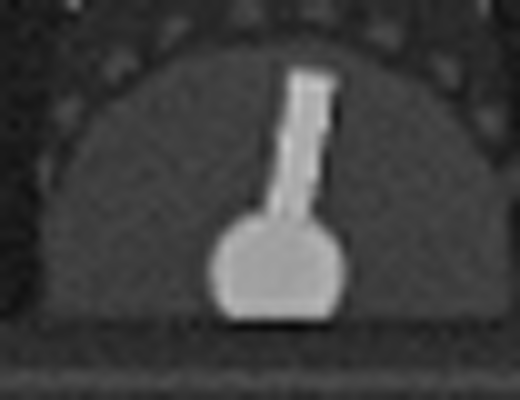

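Rib crop: disc at (280,268), rib up to (315,75), clearly measurable. Back off 1.57 rad.

```bash
sed -i 's/ys,xs=np.nonzero(l==i)/ys,xs=np.nonzero((l==i)\&(np.arange(40)[:,None]<20))/; s/,.spread.*$/)/' rib.py; python3 rib.py pics/r2.png; python3 rib.py pics/r2.png; python3 st.py
python3 -m handwheel '[[0.9,0,0,0,-0.1],[0.9,0,0,0,-0.18],[0.9,0,0,0,-0.18],[0.9,0,0,0,-0.18],[0.9,0,0,0,-0.18],[0.9,0,0,0,-0.18],[0.9,0,0,0,-0.18],[0.9,0,0,0,-0.18],[0.9,0,0,0,-0.18],[0.9,0,0,0,-0.03]]'
python3 -m handwheel '[[0.9,0,0,0,0],[0.9,0,0,0,0]]' >/dev/null; python3 rib.py pics/r3.png; python3 rib.py pics/r3.png; python3 st.py
```

```text
ctr 26.288439540668463 26.0795733468035
1 [ 21   6  14  25 189] [28.1 21. ] axis deg world 161.1
ctr 26.367744615757488 26.034857348939966
1 [ 21   6  14  25 188] [28.1 21. ] axis deg world 161.3
torque [-0.1595  0.4638  0.2914] j6 1.3646 yaw -0.1555
t: 15.52
ee_pos: [0.5976, -0.1562, 0.1377]
eef_rot: [[0.155, 0.988, 0.001], [0.988, -0.155, -0.001], [-0.001, 0.001, -1.0]]
wrist_force: [2.0, -6.0, -1.5]
opening: 0.244
finger_force: 30.0
ctr 26.285659818964632 26.023534469685046
1 [ 19   6  14  25 177] [26.3 21.3] axis deg world 70.6
ctr 26.26746401683357 26.04023368759738
1 [ 19   6  14  25 176] [26.3 21.4] axis deg world 70.6
torque [-1.0563 -0.1275  0.0811] j6 -0.203 yaw 1.4118
```

Run:
```python
from h import *
c=cam('wrist');D=np.array([dep(c,u,v) for u in range(170,340,2) for v in range(150,262,2)]);rr=np.hypot(*(D[:,:2]-[.597,-.156]).T);m=(rr>.022)&(rr<.027)&(D[:,2]<.058)
print(m.sum(),np.percentile(D[m,2],[10,50,90]))
s=status.read_state();print(s['t'],s['dq'].round(4),s['finger_force'],s['wrist_force'])
print(job.job_done())
```

```text
327 [0.05377586 0.05530308 0.05619743]
15.925 [-0.002  -0.0014 -0.0009 -0.0003  0.0001 -0.0001] 29.999848902225494 [ 0.79284297 -6.02353109 -0.88969654]
the job is handed in; nothing more can be done
None
```

The job is handed in: the roll sits flat on the flange, and the thumbscrew was seated, backed off a quarter turn (rib measured about 89–90°) and is still held at 30 N. I viewed 11 pictures, one over the limit of 10.

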